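Hold the matching filter slide at the index

TASK

Look which specimen is on the microscope's round black stage, and take hold of the filter slide whose handle has the same colour as its resin. Pull that slide out against its spring until the centre of its handle stands straight over the yellow index bar, and finish while still holding it there at rest. Leave the other slide in, and do not disturb the specimens, the jar or the magnifier.

Things in the scene. Friction and masses are not known exactly. Their poses are not given: they have to be found in the camera images.
- slide_red (a joint): pull-out of the spring-return filter slide with the red handle, m: 0 fully in (at rest), grows to 0.08 at its end stop as the handle is pulled along -x of index. The spring pulls it back with about 4.4 N when in, rising 1.1 N per 10 mm; it goes home by itself when let go
- slide_green (a joint): pull-out of the spring-return filter slide with the green handle, m: 0 fully in (at rest), grows to 0.08 at its end stop as the handle is pulled along -x of index. The spring pulls it back with about 4.4 N when in, rising 1.1 N per 10 mm; it goes home by itself when let go
- grip_red (a point): centre of the red upright slide handle: a block 18 (along the pull) x 24 (across) x 60 mm high, white line across its top, on a 10 mm steel rod. This point is 58 mm above the bench, the top 88 mm. When in, 36 mm are free between it and its grey cassette (top at 90 mm); the other handle is 160 mm away, square to the pull. Axes as index; which one is left or right changes
- grip_green (a point): centre of the green upright slide handle: a block 18 (along the pull) x 24 (across) x 60 mm high, white line across its top, on a 10 mm steel rod. This point is 58 mm above the bench, the top 88 mm. When in, 36 mm are free between it and its grey cassette (top at 90 mm); the other handle is 160 mm away, square to the pull. Axes as index; which one is left or right changes
- index: yellow index bar, 8 x 320 x 6 mm, fixed across and below the slides' path; origin at the centre of its underside, 10 mm above the bench, long axis y. Its x axis points from the robot's side into the microscope: slides are pulled along its -x. Its place changes: a slide must come out 28 to 56 mm to bring its handle's centre over it
- stage (a point): centre of the top of the round black stage (130 mm in diameter, 115 mm above the bench) on the cream inverted microscope, whose body (200 deep x 320 wide x 105 mm high) is behind the slides; its low eyepieces and lamp house reach 190 mm
- specimen_red: polished metal specimen cast in red resin, face down: a red disc 40 mm in diameter, 22 mm high, origin at the centre of its underside. It is either on the microscope's stage or on the cream chest
- specimen_green: polished metal specimen cast in green resin, face down: a green disc 40 mm in diameter, 22 mm high, origin at the centre of its underside. It is either on the microscope's stage or on the cream chest
- chest: small cream chest of drawers, 120 x 140 x 115 mm high, fixed at the left of the microscope, where the specimen not in use lies; origin at the centre of its underside
- jar: closed jar, 60 mm in diameter, 75 mm high, standing loose on the bench at the right of the microscope; origin at the centre of its underside
- loupe: small black and steel magnifier, 38 mm in diameter, 42 mm high, standing loose on the bench at the right of the slides; origin at the centre of its underside
Mind the look-alikes: they are no part of the job. Leave any pink or purple look-alike of the specimen_green alone.

How it is judged:
By the outcome, as a careful person would: the job done as asked, in the order asked, and still so for the second after the job is handed in, while the arm keeps its last pose, push and grip.
It also fails if it takes over 34 s, if anything falls off the work surface, if the arm or the gripper's body presses on something with over 40 N, if the wrist force passes 120 N, or if a joint passes its speed limit or range.

ROBOT

A 7-joint arm with a two-finger parallel gripper is mounted at the origin on the work surface. World frame = base frame: x ahead of the robot, y to its left, z up, the work surface at z = 0. Lengths are in m, angles in rad, forces in N, time in s.
With the tool pointing down it reaches from about 0.425 to 0.925 m from the base axis. Payload 6.8 kg.
Tool frame: the origin (TCP) lies midway between the tips of the shut fingers; the grasp point (between the pads) lies 19 mm behind it (bot.pinch_z is the distance from the TCP to the grasp point, in m); z points along the fingers, y is the line along which they close (so a half turn about z gives the same grasp; the last joint's range is limited). The gripper opens to 85 mm and grips with 20 to 120 N. Pads are 22 mm wide; open, the fingers measure 114 mm over their backs; the gripper's body (76 mm by 85 mm) begins 54 mm behind the grasp point. The pads swing forward as they close: fully open they stand 13 mm farther back than shut.
Start: joints at [1.076, 0.477, 0.022, 1.555, -0.011, 1.109, -0.083], TCP at [0.255, -0.625, 0.231] pointing down, gripper open.
Joint ranges: [-2.96, 2.96], [-0.34, 2.1], [-1.41, 1.46], [0.24, 2.44], [-1.37, 4.51], [0.17, 1.92], [-2.96, 2.96]. Speed limits (rad/s): [2.39, 2.39, 3.14, 3.14, 3.14, 3.14, 3.14].

INTERFACE

Orientations are given as a unit quaternion [w, x, y, z].
In Python, from station import bot, imaging gives the robot as it stands. The module is installed in compiled form; this text tells all that it offers.
- The arm moves only by the tool carry_out, never from a script. Its argument "targets" is a list of rows, each a list of 5 numbers: the shift along the tool's x, y, z in cm, then the turn about the tool's z in degrees, then the opening, from -1 (shut) to 1 (fully open). In form: [[x, y, z, yaw, gripper], ...]. A call has 1 to 12 rows; each row shifts and turns the commanded pose from where the row before left it, along the tool's axes as they then stand; what a row does not reach is not made up. A row lasts 1/10 s, in which the tool goes at most 50 mm and 8.59 degrees, less where a joint would pass 70% of its speed; a pose out of reach is approached as far as the arm can. A call is refused whole if a number of a shift passes 5 or a number of a turn 8.59, either way. A call with a gripper value outside its range is refused whole. The fingers move at their own pace and stop on an object; "force" is the grip in N (left out, the last holds). Time passes only in rows, so rows that do not move let the fingers close. It gives the time, the measured TCP pose, the force, the opening and the grip force at its end, in the units of the state.
- bot.get_obs(): the state, without advancing time (a new reading comes with each control period).
- imaging.read_camera(name): name is "scene" or "top" or "wrist"; returns the picture (384x512x3 uint8, red, green, blue); there is no depth.
- imaging.calibration(name): a dict with "fx", "fy", "cx", "cy" (pixels), "k1" (the pictures are not rectified: a ray, as slopes to the right and down, at radius r is drawn at 1 + k1 r^2 times it, then the intrinsics apply), "extrinsics" (4x4, takes a point from world to camera coordinates). Camera axes: x right, y up, looking along -z (the intrinsics and any distortion apply to the point x, -y, -z); pixel columns grow to the right and rows downward; lengths in m; the calibration is good to about 2 mm. A picture is of the moment at which its call begins: read the wrist's pose just before it. calibration takes no time and is no camera call; for the wrist camera it gives the pose at the moment of the call.
- bot.hand_in(): hands the job in; it is judged then, once.
The state is a dict: "t": time; "q": joint angles; "joint_vel": joint speeds; "joint_torque": joint torques, N m; "eef_pos": TCP position; "tool_rot": TCP orientation; "contact_force": force on the tool from outside, world axes, zero at the start; "torque": the same for the moment, N m; "gripper_width": opening from 0.0 (shut) to 1.0 (fully open); "grasp_force": force on a finger pad.
Only numpy, scipy, OpenCV 4.12 (cv2) and the standard library are available. Lean on these libraries where they do the work, as an engineer would, in place of code of your own. Each camera call takes 0.05 s, during which the arm holds its last target. There are 200 camera calls.

## Working session

There is one attempt and no reset: what is moved stays moved. The work goes in short steps, Python scripts to look and compute and a tool call to move; the robot and the scene stay as the last step left them, time stands still between calls to the robot, and variables do not carry over. Pictures are saved under pics/ and viewed, at most 10 in all, crops included, and the job is handed in when it is done.

Besides the shell and the picture viewer there is one more tool, called after "Call:" by a JSON object that holds its "name" and its "arguments". carry_out: Moves the arm, as the interface text tells. Its arguments: {"type":"object","properties":{"targets":{"type":"array"},"force":{"type":"number"}},"required":["targets"]}

```bash
mkdir -p pics
cat > h.py <<'E'
from station import bot, imaging
import numpy as np, cv2
def ray(c,u,v):
    C=c
    p=np.array([(u-C["cx"])/C["fx"],(v-C["cy"])/C["fy"]]); q=p.copy()
    for _ in range(30): q=p/(1+C["k1"]*(q@q))
    E=np.array(C["extrinsics"]); d=E[:3,:3].T@np.array([q[0],-q[1],-1.]); o=-E[:3,:3].T@E[:3,3]
    return o,d/np.linalg.norm(d)
def proj(c,P):
    E=np.array(c["extrinsics"]); x=E[:3,:3]@np.array(P)+E[:3,3]; s=np.array([x[0]/-x[2],-x[1]/-x[2]]); s=s*(1+c["k1"]*(s@s))
    return c["fx"]*s[0]+c["cx"],c["fy"]*s[1]+c["cy"]
def atz(c,u,v,z):
    o,d=ray(c,u,v); return o+d*(z-o[2])/d[2]
def tri(obs):
    A=np.zeros((3,3));b=np.zeros(3)
    for c,u,v in obs:
        o,d=ray(c,u,v);M=np.eye(3)-np.outer(d,d);A+=M;b+=M@o
    X=np.linalg.solve(A,b); return X,[np.linalg.norm((np.eye(3)-np.outer(ray(*t)[1],ray(*t)[1]))@(X-ray(*t)[0])) for t in obs]
E
python3 - <<'E'
from h import *
a=imaging.read_camera("scene");b=imaging.read_camera("top")
for n,i in(("scene",a),("top",b)):
    cv2.imwrite(f"pics/{n}0.png",cv2.resize(i[:,:,::-1],(800,600),interpolation=cv2.INTER_CUBIC)); np.save(n,i)
    c=imaging.calibration(n); print(n,ray(c,256,192),c["fx"],c["k1"])
o=bot.get_obs();print(o["t"],o["eef_pos"],o["tool_rot"],o["gripper_width"],bot.pinch_z)
E
```

```text
scene (array([ 1.04494155, -0.28467438,  0.94567451]), array([-0.42116287,  0.28797769, -0.86005272])) 371.4964483692713 -0.10905879593167574
top (array([ 4.22216622e-01, -5.30883638e-04,  1.15648714e+00]), array([ 0.16580112,  0.01041147, -0.98610425])) 483.604334558301 0.05845655161817084
0.1 [ 0.25437595 -0.62467982  0.23043258] [-7.79993848e-04  9.81363694e-01  1.92157865e-01 -2.15896148e-04] 0.9996035577080732 0.0187
```

View pics/scene0.png

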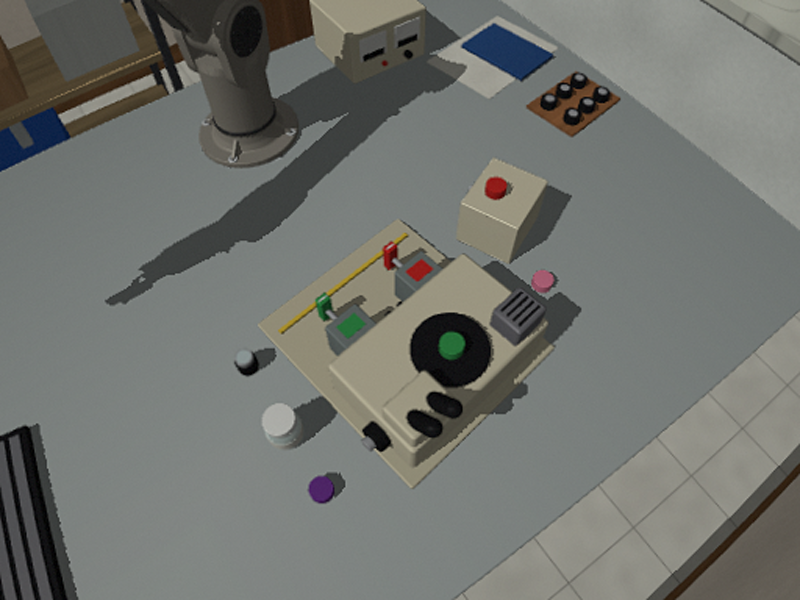

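View pics/top0.png

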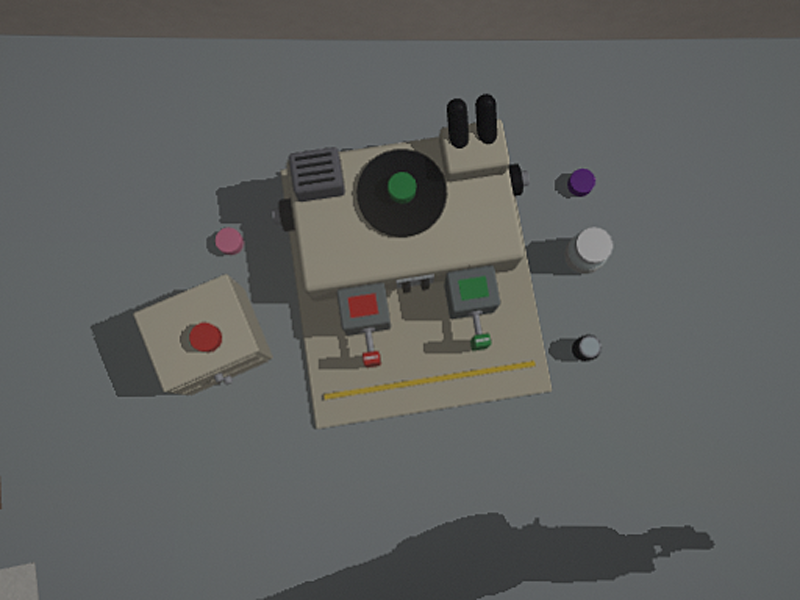

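The green specimen is on the stage: scene (452,345), top (401,187). So the green slide is the one to pull, with its handle at top (481,341) and scene (324,307). The yellow bar runs from (324,397) to (534,364) in the top view. Next I'll enlarge the handle.

Run:
```python
from h import *
t=np.load("top.npy");s=np.load("scene.npy")
T=cv2.resize(t[195:245,285:335],(400,400),interpolation=cv2.INTER_CUBIC)
S=cv2.resize(s[170:220,185:235],(400,400),interpolation=cv2.INTER_CUBIC)
cv2.imwrite("pics/m1.png",np.hstack([T,S])[:,:,::-1])
cs={}
for n,i in(("top",t),("scene",s)):
    c=imaging.calibration(n);cs[n]=c
    h=cv2.cvtColor(i,cv2.COLOR_RGB2HSV);m=cv2.inRange(h,(20,150,100),(32,255,255))
    k,l,st,ce=cv2.connectedComponentsWithStats(m); 
    m=np.argwhere(m)[:,::-1]
    P=np.array([atz(c,u,v,.016)[:2] for u,v in m]); 
    P=P[(abs(P[:,0]-.58)<.1)&(abs(P[:,1])<.3)]
    vx,vy,x0,y0=cv2.fitLine(P.astype(np.float32),cv2.DIST_HUBER,0,.001,.001).ravel()
    pr=(P-[x0,y0])@[vx,vy]; print(n,len(P),"dir",vx,vy,"centre",x0,y0,"ends",[np.round(np.array([x0,y0])+q*np.array([vx,vy]),4) for q in(pr.min(),pr.max())])
print(tri([(cs["top"],401/800*512,187*.64),(cs["scene"],452*.64,345*.64)]))
```

```text
top 269 dir 0.16017401 -0.9870888 centre 0.49928352 -0.06870393 ends [array([0.4788, 0.0574]), array([ 0.5188, -0.1891])]
scene 181 dir 0.16001338 -0.98711485 centre 0.50039995 -0.07521142 ends [array([0.479 , 0.0565]), array([ 0.5191, -0.1907])]
(array([0.75765024, 0.01001371, 0.12671036]), [np.float64(0.00023785833780977288), np.float64(0.00023785833780980056)])
```

View pics/m1.png

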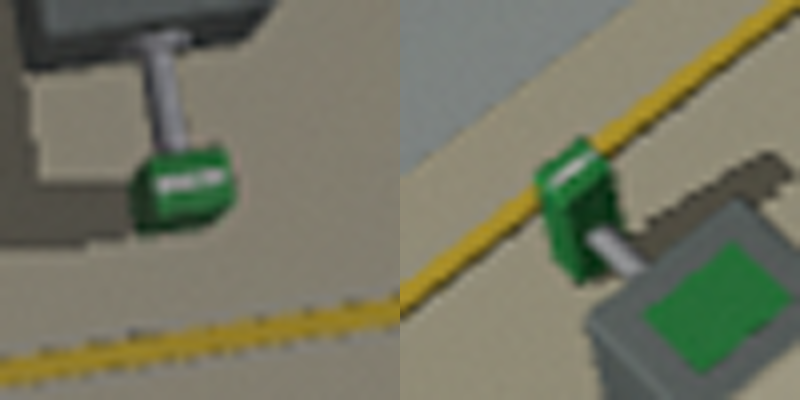

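Crop: the white line on top of the green handle is centred at crop (190,180) in the top view and (577,170) in the scene view. The rod runs towards the cassette.

Run:
```python
from h import *
f=lambda x,o:o+(x+.5)/8-.5
ct,cs=imaging.calibration("top"),imaging.calibration("scene")
a=(ct,f(190,285),f(180,195));b=(cs,f(177,185),f(170,170))
X,r=tri([a,b]);print(X,r,atz(*a,.088),atz(*b,.088))
G=(atz(*a,.088)+atz(*b,.088))[:2]/2
d=np.array([.160,-.987]);n=np.array([.987,.160])
for c in ([.49928,-.06870],[.5004,-.07521]): print("pull mm",(G-c)@n*1000)
o=bot.get_obs();print(np.array(o["eef_pos"]))
from scipy.spatial.transform import Rotation as R
q=o["tool_rot"];M=R.from_quat([q[1],q[2],q[3],q[0]]).as_matrix();print(M.round(3))
print("goal tool-frame", M.T@(np.r_[G,.2]-o["eef_pos"])*100, "G",G)
# yaw so that tool y is along bar d or normal
for nm,v in(("d",d),("n",n)):
    w=M.T@np.r_[v,0];print(nm,np.degrees(np.arctan2(-w[0],w[1])))
```

```text
[ 0.54615182 -0.10525344  0.08763584] [np.float64(0.0004674995596182315), np.float64(0.00046749955961826104)] [ 0.54592319 -0.1056468   0.088     ] [ 0.54656395 -0.10490679  0.088     ]
pull mm 40.50075484206465
pull mm 40.4369148420647
[ 0.25437595 -0.62467982  0.23043258]
[[ 0.926  0.377 -0.001]
 [ 0.377 -0.926  0.001]
 [-0.    -0.002 -1.   ]]
goal tool-frame [ 46.62119967 -37.0916941    3.09734366] G [ 0.54624357 -0.10527679]
d 12.949542793752691
n -77.05049991878286
```

Call:
{"name": "carry_out", "arguments": {"targets": [[3,-2.4,0,0,1],[3,-2.4,0,0,1],[3,-2.4,0,0,1],[3,-2.4,0,0,1],[3,-2.4,0,0,1],[3,-2.4,0,0,1],[3,-2.4,0,0,1],[3,-2.4,0,0,1],[3,-2.4,0,0,1],[3,-2.4,0,0,1],[3,-2.4,0,0,1],[3,-2.4,0,0,1]], "force": 70}}

```text
t: 1.3
eef_pos: [0.4797, -0.2211, 0.2311]
tool_rot: [-0.0, 0.981, 0.192, -0.0]
contact_force: [0.9, 0.2, -0.7]
gripper_width: 1.001
grasp_force: 0.0
```

Call:
{"name": "carry_out", "arguments": {"targets": [[3,-2.4,0,0,1],[3,-2.4,0,0,1],[2,-1.6,0,0,1],[1,-0.9,0,0,1],[0,0,0,6.5,1],[0,0,0,6.5,1],[0,0,0,0,1],[0,0,0,0,1]]}}

```text
t: 2.1
eef_pos: [0.5348, -0.1218, 0.2311]
tool_rot: [0.0, 0.997, 0.081, -0.0]
contact_force: [-0.3, 0.1, -0.2]
gripper_width: 1.004
grasp_force: 0.0
```

```bash
cat > g.py <<'E'
from h import *
from scipy.spatial.transform import Rotation as R
import sys
def go(P):
    o=bot.get_obs();q=o["tool_rot"];M=R.from_quat([q[1],q[2],q[3],q[0]]).as_matrix()
    w=M.T@[.160,-.987,0]
    print(o["t"],o["eef_pos"],"shift cm",(M.T@(np.array(P)-o["eef_pos"])*100).round(2),"yaw",np.degrees(np.arctan2(-w[0],w[1])),"tilt",M[:,2].round(4))
    print(o["contact_force"],o["gripper_width"],o["grasp_force"]); return M
E
python3 - <<'E'
from g import *
go([.54624,-.10528,.047])
i=imaging.read_camera("wrist");c=imaging.calibration("wrist")
cv2.imwrite("pics/w1.png",cv2.resize(i[:,:,::-1],(800,600),interpolation=cv2.INTER_CUBIC))
print([x*800/512 for x in proj(c,[.54624,-.10528,.088])])
np.save("w1E",c)
E
```

```text
2.1 [ 0.53478789 -0.1218256   0.23111098] shift cm [ 1.41 -1.45 18.41] yaw 0.06104235943954067 tilt [-6.e-04 -4.e-04 -1.e+00]
[-0.31188625  0.05218669 -0.21492855] 1.0042764721462305 0.0
[np.float64(379.8741159346622), np.float64(246.02677636059568)]
```

View pics/w1.png

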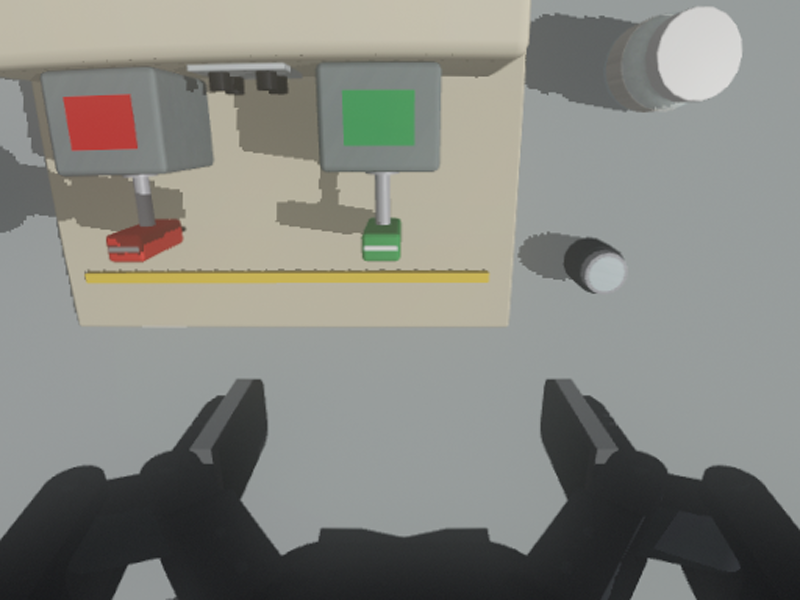

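The wrist view shows the handle line at (381,248). My estimate predicts (380,246), so they agree. The loupe and the red handle are clear of the fingers, so I'll descend.

Call:
{"name": "carry_out", "arguments": {"targets": [[0.7,-0.7,0,0,1],[0.7,-0.7,0,0,1],[0,0,2.5,0,1],[0,0,2.5,0,1],[0,0,2.5,0,1],[0,0,2.5,0,1],[0,0,2.5,0,1],[0,0,2.5,0,1],[0,0,1.5,0,1],[0,0,1,0,1],[0,0,0.8,0,1],[0,0,0,0,1]]}}

```text
t: 3.35
eef_pos: [0.5468, -0.1048, 0.0479]
tool_rot: [-0.0, 0.997, 0.08, -0.0]
contact_force: [0.2, -0.5, -0.2]
gripper_width: 0.999
grasp_force: 0.0
```

Run:
```python
from g import *
go([.54624,-.10528,.047])
```

```text
3.35 [ 0.54676022 -0.1047989   0.04785564] shift cm [-0.06  0.04  0.09] yaw -0.02917370951335652 tilt [-6.e-04  2.e-04 -1.e+00]
[ 0.16523155 -0.53785501 -0.16968267] 0.9994019480081714 0.0
```

Call:
{"name": "carry_out", "arguments": {"targets": [[-0.05,0,0,0,-1],[0,0,0,0,-1],[0,0,0,0,-1],[0,0,0,0,-1],[0,0,0,0,-1],[0,0,0,0,-1],[0,0,0,0,-1],[0,0,0,0,-1]], "force": 70}}

```text
t: 4.15
eef_pos: [0.5467, -0.1057, 0.049]
tool_rot: [0.0, 0.997, 0.08, 0.0]
contact_force: [-1.4, -0.6, 4.9]
gripper_width: 0.269
grasp_force: 68.5
```

Run:
```python
from g import *
go([.54624,-.10528,.047])
```

```text
4.15 [ 0.54670549 -0.10569149  0.04897639] shift cm [-0.04 -0.05  0.2 ] yaw -0.0635808719022013 tilt [ 9.e-04 -7.e-04 -1.e+00]
[-1.37905432 -0.56612411  4.92578151] 0.26874283102346347 68.47523331642151
```

Call:
{"name": "carry_out", "arguments": {"targets": [[-0.3,0,0,0,-1],[-0.4,0,0,0,-1],[-0.4,0,0,0,-1],[-0.5,0,0,0,-1],[-0.5,0,0,0,-1],[-0.5,0,0,0,-1],[-0.5,0,0,0,-1],[-0.4,0,0,0,-1],[-0.3,0,0,0,-1],[-0.2,0,0,0,-1],[0,0,0,0,-1],[0,0,0,0,-1]]}}

```text
t: 5.35
eef_pos: [0.5101, -0.1117, 0.049]
tool_rot: [0.0, 0.997, 0.08, 0.003]
contact_force: [8.0, -2.3, -4.1]
gripper_width: 0.274
grasp_force: 68.7
```

Run:
```python
from g import *
go([.54624,-.10528,.047])
n=np.array([.987,.160]);print("tcp moved",(np.array(bot.get_obs()["eef_pos"])[:2]-[.54671,-.10569])@n*1000)
w=imaging.read_camera("wrist");s=imaging.read_camera("scene");t=imaging.read_camera("top")
cv2.imwrite("pics/w2.png",cv2.resize(w[:,:,::-1],(800,600),interpolation=cv2.INTER_CUBIC))
T=cv2.resize(t[210:260,285:335],(400,400),interpolation=cv2.INTER_CUBIC)
S=cv2.resize(s[155:205,165:215],(400,400),interpolation=cv2.INTER_CUBIC)
cv2.imwrite("pics/m2.png",np.hstack([T,S])[:,:,::-1])
```

```text
5.35 [ 0.5100564  -0.11170364  0.04900098] shift cm [ 3.67 -0.06  0.22] yaw -0.03763782344859149 tilt [ 6.4e-03 -2.0e-04 -1.0e+00]
[ 8.01424739 -2.29255989 -4.12831265] 0.2743336533876001 68.68521094322205
tcp moved -37.13929013167195
```

View pics/w2.png

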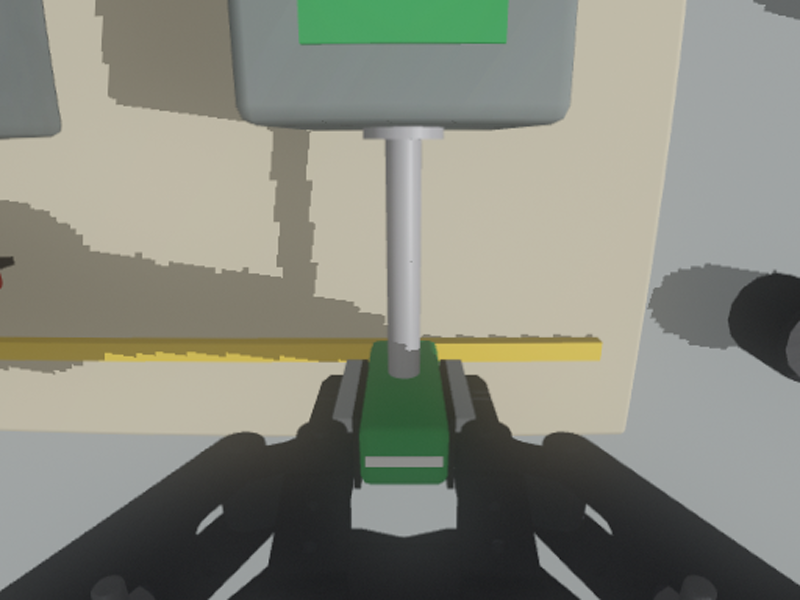

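View pics/m2.png

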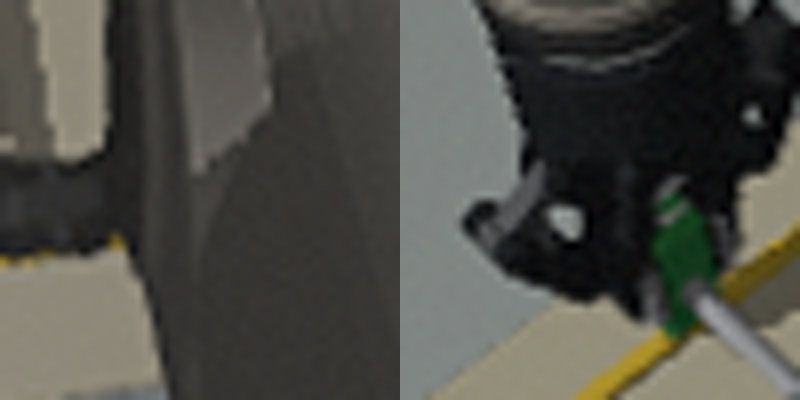

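The wrist view shows the handle's white line centred at (403,462), the bar at about row 350 and the rod fully out. I'll compute the offset from this same image.

Run:
```python
from g import *
n=np.array([.987,.160])
c=imaging.calibration("wrist");k=lambda u,v:((u+.5)*.64-.5,(v+.5)*.64-.5)
L=atz(c,*k(403,462),.088); print("line",L,"cam",ray(c,256,192))
for v in(338,345,361): B=atz(c,*k(540,v),.016);print(v,B,"offset mm",(L-B)[:2]@n*1000)
i=cv2.imread("pics/w2.png"); print([tuple(i[v,540]) for v in range(332,368,2)])
print("via fit",(L[:2]-[.49984,-.07196])@n*1000)
for nn in range(1): 
  s=imaging.calibration("scene");f=lambda x,o:o+(x+.5)/8-.5
  X=atz(s,f(274,165),f(202,155),.088);print(X,(X[:2]-[.5004,-.07521])@n*1000)
```

```text
line [ 0.50888638 -0.11147409  0.088     ] cam (array([ 0.58672106, -0.09902613,  0.19101968]), array([-0.31975905, -0.04533391, -0.94641375]))
338 [ 0.52072718 -0.1645409   0.016     ] offset mm -3.1961724654953447
345 [ 0.51778326 -0.16528912  0.016     ] offset mm -0.17081679517084283
361 [ 0.51093944 -0.16703446  0.016     ] offset mm 6.863293297359908
[(np.uint8(168), np.uint8(186), np.uint8(192)), (np.uint8(168), np.uint8(187), np.uint8(193)), (np.uint8(166), np.uint8(185), np.uint8(191)), (np.uint8(63), np.uint8(113), np.uint8(128)), (np.uint8(70), np.uint8(116), np.uint8(130)), (np.uint8(73), np.uint8(131), np.uint8(148)), (np.uint8(93), np.uint8(187), np.uint8(208)), (np.uint8(93), np.uint8(188), np.uint8(209)), (np.uint8(92), np.uint8(187), np.uint8(208)), (np.uint8(92), np.uint8(188), np.uint8(208)), (np.uint8(92), np.uint8(187), np.uint8(208)), (np.uint8(92), np.uint8(188), np.uint8(208)), (np.uint8(91), np.uint8(187), np.uint8(207)), (np.uint8(91), np.uint8(187), np.uint8(207)), (np.uint8(114), np.uint8(187), np.uint8(203)), (np.uint8(159), np.uint8(186), np.uint8(194)), (np.uint8(167), np.uint8(185), np.uint8(191)), (np.uint8(167), np.uint8(186), np.uint8(192))]
via fit 2.606526073927728
[ 0.50383392 -0.10492643  0.088     ] -1.3653447498432034
```

The handle still needs about 2.8 mm. The bar's top face is 7.9 mm wide in this measurement, which matches its known 8 mm.

Call:
{"name": "carry_out", "arguments": {"targets": [[-0.1,0,0,0,-1],[-0.1,0,0,0,-1],[-0.1,0,0,0,-1],[0,0,0,0,-1],[0,0,0,0,-1],[0,0,0,0,-1]]}}

```text
t: 6.1
eef_pos: [0.5073, -0.1122, 0.049]
tool_rot: [0.0, 0.997, 0.08, 0.003]
contact_force: [9.9, -2.7, -5.2]
gripper_width: 0.27
grasp_force: 68.7
```

Run:
```python
from g import *
go([.54624,-.10528,.047])
n=np.array([.987,.160]);print("tcp moved",(np.array(bot.get_obs()["eef_pos"])[:2]-[.54671,-.10569])@n*1000)
c=imaging.calibration("wrist");np.save("c3",c);w=imaging.read_camera("wrist")
i=cv2.resize(w[:,:,::-1],(800,600),interpolation=cv2.INTER_CUBIC);cv2.imwrite("pics/w3.png",i)
print("line",[(v,int(i[v,385:420].mean())) for v in range(446,486,2)])
print("bar",[(v,int(i[v,520:560,2].mean()),int(i[v,520:560,0].mean())) for v in range(330,370,2)])
```

```text
6.1 [ 0.50731318 -0.11216662  0.04904741] shift cm [ 3.95 -0.06  0.23] yaw -0.036071969415646186 tilt [ 6.7e-03 -3.0e-04 -1.0e+00]
[ 9.94054741 -2.66335965 -5.24482175] 0.270308985976267 68.74150514602661
tcp moved -39.920919449094875
line [(446, 69), (448, 69), (450, 69), (452, 69), (454, 66), (456, 102), (458, 135), (460, 137), (462, 137), (464, 137), (466, 133), (468, 63), (470, 71), (472, 71), (474, 71), (476, 70), (478, 71), (480, 70), (482, 72), (484, 114)]
bar [(330, 153, 124), (332, 131, 64), (334, 133, 70), (336, 164, 77), (338, 211, 93), (340, 208, 92), (342, 208, 92), (344, 208, 92), (346, 208, 92), (348, 208, 92), (350, 208, 91), (352, 208, 92), (354, 202, 117), (356, 193, 160), (358, 191, 166), (360, 191, 166), (362, 191, 166), (364, 191, 166), (366, 191, 166), (368, 191, 166)]
```

View pics/w3.png

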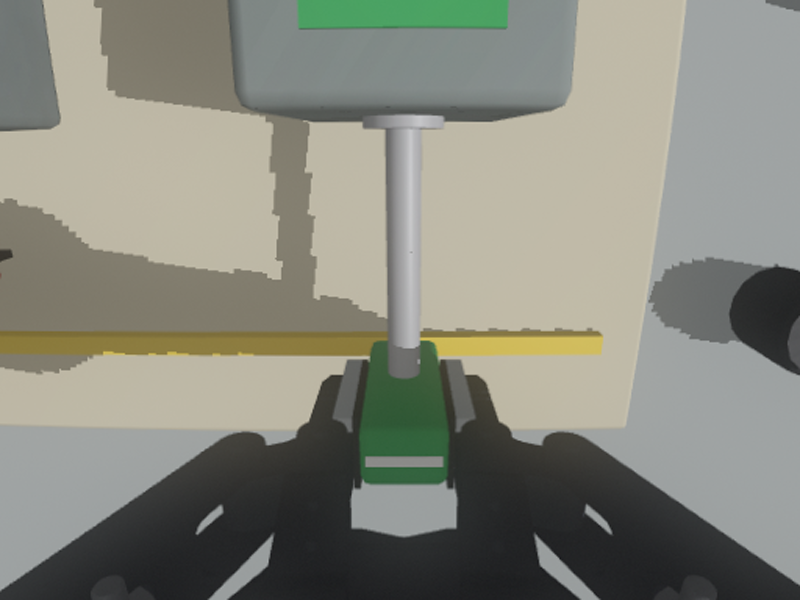

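The handle's line is at row 461.5 and the bar's centre at row 345.2. That puts the offset at about 0 mm (TCP travel suggests 0.5 mm), and the handle is held at rest.

Run:
```python
from h import *
o=bot.get_obs();print(o["t"],abs(np.array(o["joint_vel"])).max());print(bot.hand_in())
```

```text
6.15 0.0015596199362878913
the job is handed in; nothing more can be done
None
```

I pulled out the green slide, matching the green specimen on the stage, and handed the job in at 6.15 s with its handle held at rest over the yellow index bar, within about 0.5 mm by my measurements.

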